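# Nest the empty parts dishes and shut them in the dock

### The arm

A 6-joint arm with a two-finger parallel gripper is mounted at the origin on the work surface. World frame = base frame: x ahead of the robot, y to its left, z up, the work surface at z = 0. Lengths are in mm, angles in degrees, forces in N, time in s.
With the tool pointing down it reaches from about 325 to 750 mm from the base axis. Payload 7.6 kg.
Tool frame: the origin (TCP) lies midway between the tips of the shut fingers; the grasp point (between the pads) lies 19 mm behind it; z points along the fingers, y is the line along which they close (so a half turn about z gives the same grasp; the last joint's range is limited). The gripper opens to 85 mm and grips with 20 to 120 N. Pads are 22 mm wide; open, the fingers measure 114 mm over their backs; the gripper's body (76 mm by 85 mm) begins 54 mm behind the grasp point. The pads swing forward as they close: fully open they stand 13 mm farther back than shut.
Start: joints at [-72.668, 2.991, 80.254, -0, 96.75, -4.028], TCP at [191.243, -488.95, 231.323] pointing down, gripper open.
Joint ranges: [-166.34, 166.34], [-52.06, 124.39], [6.96, 135.62], [-60.46, 240.46], [14.63, 156.25], [-167.68, 167.68]. Speed limits (degrees/s): [147.25, 147.25, 172.46, 180, 180, 180].

### API

Orientations are given as a 3x3 rotation matrix whose columns are the frame's x, y, z axes.
In Python, from workcell import status, viewer, order gives the robot as it stands. The module is installed in compiled form; this text tells all that it offers.
- The arm moves only by the tool arm_command, never from a script. Its argument "rows" is a list of rows, each a list of 3 entries, a list of its own where there are three numbers: the shift along the world's x, y, z each as a share of 0.15 m, from -1 to 1, then the turn, a rotation vector about the world's x, y, z each as a share of 60 degrees, from -1 to 1, then the finger opening in mm, from 0 to 85.4. In form: [[[tx, ty, tz], [rx, ry, rz], grip], ...]. A call has 1 to 8 rows; each row shifts and turns the commanded pose from where the row before left it; what a row does not reach is not made up. A row lasts 1/10 s, in which the tool goes at most 50 mm and 8.59 degrees, less where a joint would pass 70% of its speed; a pose out of reach is approached as far as the arm can. A call with a number of a shift or a turn outside -1 to 1 is refused whole. A call with a gripper value outside its range is refused whole. The fingers move at their own pace and stop on an object; the grip force is fixed at half the most. Time passes only in rows, so rows that do not move let the fingers close. It gives the time, the measured TCP pose, the force, the opening and the grip force at its end, in the units of the state.
- status.get_obs(): the state, without advancing time (a new reading comes with each control period).
- viewer.read_camera(name): name is "scene" or "top"; returns a dict with "frame" (480x640x3 uint8, blue, green, red), "z_map" (480x640 float32, mm along the optical axis (not along the pixel's ray), 0 where there is no reading), "intrinsics" (3x3 intrinsics, pixels), "pose" (4x4, takes a point from camera to world coordinates). Camera axes: x right, y down, z forward; pixel columns grow to the right and rows downward; lengths in mm; the calibration is good to about 2 mm. A picture is of the moment at which its call begins.
- order.close_job(): hands the job in; it is judged then, once.
The state is a dict: "time": time; "qpos": joint angles; "joint_vel": joint speeds; "joint_torque": joint torques, N m; "eef_pos": TCP position; "ee_rot": TCP orientation; "contact_force": force on the tool from outside, world axes, zero at the start; "moment": the same for the moment, N m; "width": finger opening in mm; "finger_force": force on a finger pad.
Only numpy, scipy, OpenCV 4.12 (cv2) and the standard library are available. Lean on these libraries where they do the work, as an engineer would, in place of code of your own. Each camera call takes 0.05 s, during which the arm holds its last target. There are 200 camera calls.

### The job

Tidy away the two empty red parts dishes: first nest one squarely inside the other out on the bench, then slide the stack along the bench, without lifting it, through the open gate into the dock. Then push the orange gate shut until it snaps home on its catch. Leave everything else on the bench where it is.

Things in the scene. Friction and masses are not known exactly. Their poses are not given: they have to be found in the camera images.
- dish_a: red round parts dish, empty, 0.2 kg, 40 mm tall, 86 mm across at the foot, flaring to 120 mm at the rim; inside floor 16 mm above the underside, wall 3 mm. Rim bead 28 to 40 mm up: upright outside (120 mm across), inside 98 mm across at 30 mm, 104 at the top (8 to 11 mm to pinch). Origin: centre of the underside, z up. Nested, the upper dish sits 16 mm above the lower; the stack is 56 mm tall
- dish_b: the second dish, identical to dish_a (red, 120 mm across, 40 mm tall); same origin
- dock: square open-topped dock of aluminium walls fixed to the bench, no floor or sill. Inside 156 x 156 mm, walls 12 mm thick, 50 mm tall. Origin: centre of the inside, at bench level; +x points to the back wall; the -x side is the gateway (150 mm clear), gate hinged at its +y end. A catch post 26 x 14 mm, 50 mm tall stands at x -98 to -72, y -102 to -87 mm
- gate (a joint): angle of the dock's orange gate, rad: 0 is shut and caught on the sprung catch, about 1.5 to 1.85 (wide open) at the start. It turns freely until about 0.08, where the catch resists (about 4 N at the free edge), and snaps home past about 0.03
- gate_hinge (a point): point on the gate's vertical hinge axis, 25 mm above the bench, at x -84, y +86 mm in the dock's frame. The gate is a panel 160 mm long, 12 mm thick, 50 mm tall, its mid-plane through the axis; shut, it runs from the hinge along the dock's -y; it opens towards the dock's -x
- gate_tip (a point): point on the gate's outer face (the face to push on), 155 mm from the hinge axis, 25 mm above the bench
- transformer: bystander, to be left alone: black steel mains transformer, block 75 x 90 x 70 mm. Origin: centre of the underside
- capacitor: bystander, to be left alone: blue standing can, 50 mm across, 90 mm tall. Origin: centre of the underside
- screwdriver: bystander, to be left alone: screwdriver lying on its side, 170 mm long, blue handle. Origin: in the handle-tip line, at bench level
- multimeter: bystander, to be left alone: yellow meter lying flat, 85 x 180 x 38 mm. Origin: centre of the underside
- jar: bystander, to be left alone: amber jar with black lid, 68 mm across, 85 mm tall. Origin: centre of the underside
Things that resemble listed ones, but are neither listed nor needed, are in the scene too. What is shaped like the dish_b but brown is not meant.

How it is judged (in metres and radians):
On the way, in this order (a step that is already met when the one before it is completed fails the run):
1. one red dish is nested fully home in the other, outside the dock (((horizontal distance between dish_a and dish_b below 0.006 m and z of dish_a in the frame of dish_b between 0.012 and 0.02 m and angle between each of dish_a, dish_b's own z axis and vertical below 0.1 rad) or (horizontal distance between dish_b and dish_a below 0.006 m and z of dish_b in the frame of dish_a between 0.012 and 0.02 m and angle between each of dish_b, dish_a's own z axis and vertical below 0.1 rad))), for 0.2 s.
2. the nested stack stands inside the dock (((horizontal distance between dish_a and dish_b below 0.006 m and z of dish_a in the frame of dish_b between 0.012 and 0.02 m and angle between each of dish_a, dish_b's own z axis and vertical below 0.1 rad) or (horizontal distance between dish_b and dish_a below 0.006 m and z of dish_b in the frame of dish_a between 0.012 and 0.02 m and angle between each of dish_b, dish_a's own z axis and vertical below 0.1 rad)) and x of dish_a in the frame of dock between -0.02 and 0.025 m and y of dish_a in the frame of dock between -0.025 and 0.025 m and x of dish_b in the frame of dock between -0.02 and 0.025 m and y of dish_b in the frame of dock between -0.025 and 0.025 m), for 0.2 s.
3. the gate is shut on its catch with the stack inside (all of step 2 and value of joint gate below 0.02 rad), for 0.2 s.
At the end, for the whole second after the job is handed in: One dish is nested in the other (12 to 20 mm above it, centres within 6 mm, both upright within 0.1 rad), both stand in the dock (centres within -20 to +25 mm in x and 25 mm in y of the dock's centre), at rest, and the gate is on its catch (joint below 0.02 rad) (all of step 3 and linear speed of each of dish_a, dish_b below 0.02 m/s); the robot touches nothing.
It fails at once if the nested stack is lifted off the bench (lower dish more than 20 mm up) instead of slid ((horizontal distance between dish_a and dish_b below 0.012 m and z of dish_a in the frame of dish_b between 0.01 and 0.03 m and height (world z) of dish_b above 0.02 m) or (horizontal distance between dish_b and dish_a below 0.012 m and z of dish_b in the frame of dish_a between 0.01 and 0.03 m and height (world z) of dish_a above 0.02 m)).
It fails at once if a bystander is shifted by more than 30 mm (distance of any of transformer, capacitor, screwdriver, multimeter, jar from where it was at the start of the episode above 0.03 m).
It also fails if it takes over 72 s, if anything falls off the work surface, if the arm or the gripper's body presses on something with over 40 N, if the wrist force passes 120 N, or if a joint passes its speed limit or range.

## Working session

There is one attempt and no reset: what is moved stays moved. The work goes in short steps, Python scripts to look and compute and a tool call to move; the robot and the scene stay as the last step left them, time stands still between calls to the robot, and variables do not carry over. Pictures are saved under pics/ and viewed, at most 10 in all, crops included, and the job is handed in when it is done.

Besides the shell and the picture viewer there is one more tool, called as name(argument=value, ...) on one line, values as JSON. arm_command: Moves the arm, as the interface text tells. Shift numbers are shares of 0.15 m and turn numbers shares of 60 degrees, none past 1 either way. Its arguments: {"type":"object","properties":{"rows":{"type":"array"}},"required":["rows"]}

```bash
mkdir -p pics; cat > h.py <<'E'
import numpy as np, cv2
from workcell import status, viewer, order
def grab(n):
    c=viewer.read_camera(n); return c
def pts(c):
    z=c["z_map"].astype(float); K=np.array(c["intrinsics"]); T=np.array(c["pose"])
    v,u=np.indices(z.shape)
    P=np.stack([(u-K[0,2])/K[0,0]*z,(v-K[1,2])/K[1,1]*z,z],-1)
    return P@T[:3,:3].T+T[:3,3]
def masks(c):
    h=cv2.cvtColor(c["frame"],cv2.COLOR_BGR2HSV); return h
E
python3 - <<'E'
from h import *
for n in("scene","top"):
    c=grab(n); cv2.imwrite(f"pics/{n}0.png",c["frame"]); np.savez(f"{n}0.npz",**c)
    print(n,np.round(c["pose"],3).tolist(),np.round(c["intrinsics"],1).tolist())
s=status.get_obs();print(s["time"],s["eef_pos"],np.round(s["ee_rot"],3).tolist(),s["width"])
E
```

```text
scene [[-0.542, 0.547, -0.638, 1330.422], [0.84, 0.347, -0.417, 588.569], [-0.007, -0.762, -0.648, 931.572], [0.0, 0.0, 0.0, 1.0]] [[491.6, 0.0, 317.9], [0.0, 491.6, 240.4], [0.0, 0.0, 1.0]]
top [[-0.001, -0.996, 0.087, 399.734], [-1.0, 0.003, 0.019, 18.261], [-0.019, -0.087, -0.996, 1289.164], [0.0, 0.0, 0.0, 1.0]] [[605.4, 0.0, 327.1], [0.0, 605.4, 238.2], [0.0, 0.0, 1.0]]
0.1 [ 191.14869766 -488.67870855  230.56488561] [[0.931, 0.364, -0.0], [0.364, -0.931, 0.001], [0.0, -0.001, -1.0]] 85.42204932444362
```

View pics/top0.png

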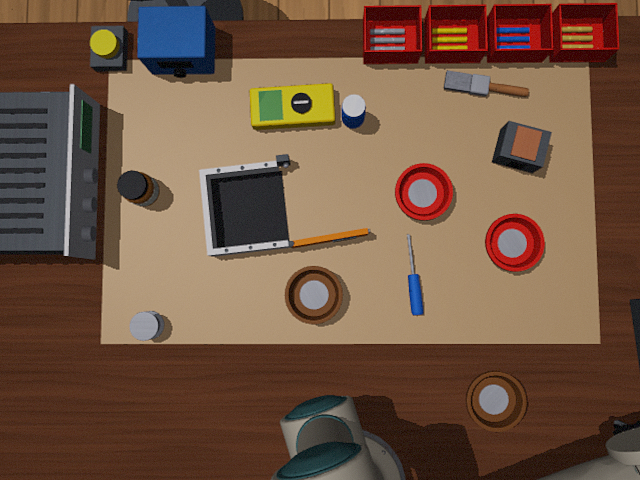

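View pics/scene0.png

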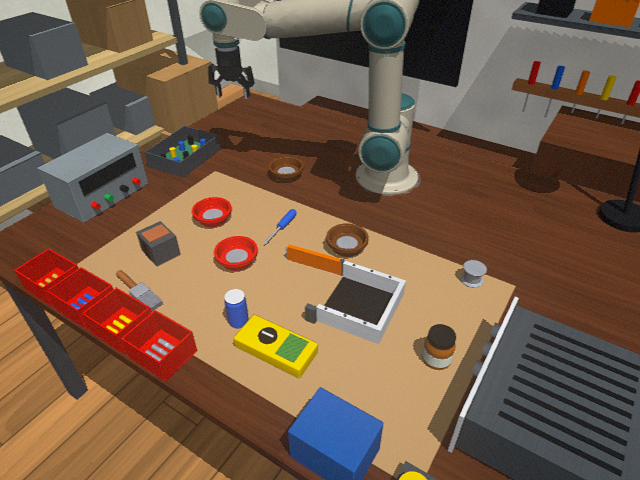

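The top view shows the red dishes at about (424,192) and (515,243). The dock is at (247,207), opening to the right. Its orange gate runs from (290,244) to (368,232), the catch is at (283,160), and the screwdriver lies at (410,235) to (417,315). The scene view agrees, with the red dishes at (236,252) and (212,211).

```bash
cat >> h.py <<'E'
def circ(P):
    A=np.c_[2*P[:,:2],np.ones(len(P))]; s=np.linalg.lstsq(A,(P[:,:2]**2).sum(1),rcond=None)[0]
    return s[:2],np.sqrt(s[2]+s[0]**2+s[1]**2)
def dishes(c):
    W=pts(c);h=masks(c);H,S,V=h[...,0],h[...,1],h[...,2]
    m=((H<4)|(H>176))&(S>180)&(V>70)&(W[...,0]>230)&(W[...,0]<640)&(W[...,2]<100)
    n,L,st,_=cv2.connectedComponentsWithStats(m.astype(np.uint8),connectivity=8); out=[]
    for i in range(1,n):
        if st[i,4]<300: continue
        P=W[L==i]; top=np.percentile(P[:,2],95); R=P[P[:,2]>top-4]
        hull=cv2.convexHull(R[:,:2].astype(np.float32))[:,0]
        cc,r=circ(hull); out.append((np.round(cc,1).tolist(),round(r,1),round(top,1),st[i,4]))
    return out
def gate(c):
    W=pts(c);h=masks(c);H,S,V=h[...,0],h[...,1],h[...,2]
    m=(H>8)&(H<20)&(S>200)&(V>150)&(W[...,2]>42)&(W[...,2]<58)&(W[...,0]>250)&(W[...,0]<600)
    n,L,st,_=cv2.connectedComponentsWithStats(m.astype(np.uint8),connectivity=8)
    i=1+np.argmax(st[1:,4]); return W[L==i]
E
python3 - <<'E'
from h import *
for n in("scene","top"):
    c=dict(np.load(f"{n}0.npz")); W=pts(c);h=masks(c)
    print(n,dishes(c))
    G=gate(c); r=cv2.minAreaRect(G[:,:2].astype(np.float32)); print("gate",len(G),np.percentile(G[:,2],[5,50,95]).round(1),np.round(cv2.boxPoints(r),1).tolist())
    m=(h[...,1]<40)&(h[...,2]>110)&(W[...,2]>42)&(W[...,2]<57)&(abs(W[...,0]-450)<140)&(abs(W[...,1]-180)<160)
    m=cv2.morphologyEx(m.astype(np.uint8),cv2.MORPH_CLOSE,np.ones((3,3)))
    k,L,st,_=cv2.connectedComponentsWithStats(m)
    for i in range(1,k):
        if st[i,4]<80: continue
        P=W[L==i]; P=P[abs(P[:,2]-np.median(P[:,2]))<5]; r=cv2.minAreaRect(P[:,:2].astype(np.float32)); print("wall",len(P),np.median(P[:,2]).round(1),np.round(cv2.boxPoints(r),1).tolist())
    # everything tall in work area: components
    m=((W[...,2]>10)&(W[...,2]<130)&(W[...,0]>230)&(W[...,0]<700)&(W[...,1]>-450)&(W[...,1]<400)).astype(np.uint8)
    k,L,st,_=cv2.connectedComponentsWithStats(m)
    for i in range(1,k):
        if st[i,4]<60: continue
        P=W[L==i]; print("obj",st[i,4],P[:,:2].min(0).round(),P[:,:2].max(0).round(),np.percentile(P[:,2],98).round())
    if n=="top":
        g=(h[...,2]); 
E
```

```text
scene [([500.0, -340.0], np.float64(59.4), np.float64(41.2), np.int32(569)), ([604.7, -155.5], np.float64(58.5), np.float64(41.5), np.int32(569))]
gate 271 [43.2 49.1 52.5] [[487.79998779296875, 115.80000305175781], [513.7000122070312, -36.70000076293945], [532.9000244140625, -33.5], [507.0, 119.0]]
wall 468 49.6 [[411.29998779296875, 165.3000030517578], [499.29998779296875, 119.5], [594.2999877929688, 302.0], [506.29998779296875, 347.79998779296875]]
obj 887 [ 438. -401.] [ 560. -280.] 42.0
obj 228 [ 351. -150.] [ 521. -122.] 28.0
obj 442 [ 650. -409.] [ 700. -305.] 76.0
obj 1048 [330.  15.] [457. 134.] 43.0
obj 1142 [ 547. -216.] [668. -95.] 42.0
obj 3213 [472. -43.] [688. 312.] 53.0
top [([605.6, -158.4], np.float64(58.6), np.float64(42.2), np.int32(1367)), ([499.5, -343.8], np.float64(59.2), np.float64(42.8), np.int32(1913))]
gate 396 [46.  49.9 54.5] [[492.29998779296875, 109.5999984741211], [517.9000244140625, -41.20000076293945], [529.5999755859375, -39.29999923706055], [504.0, 111.5999984741211]]
wall 742 49.8 [[473.29998779296875, 289.29998779296875], [492.3999938964844, 121.80000305175781], [607.4000244140625, 134.89999389648438], [588.2999877929688, 302.3999938964844]]
obj 1263 [ 650. -408.] [ 700. -309.] 78.0
obj 2818 [474. -47.] [685. 309.] 55.0
obj 2604 [ 546. -218.] [667. -99.] 43.0
obj 2714 [ 440. -405.] [ 558. -284.] 44.0
obj 602 [ 350. -157.] [ 520. -125.] 29.0
obj 2649 [333.  12.] [452. 129.] 43.0
obj 104 [308. 388.] [351. 400.] 51.0
obj 112 [ 230. -327.] [ 238. -267.] 44.0
```

arm_command(rows=[[[0.26, 0.077, -0.1], [0, 0, -0.031], 45], [[0.26, 0.077, -0.1], [0, 0, -0.031], 45], [[0.26, 0.077, -0.1], [0, 0, -0.031], 45], [[0.26, 0.077, -0.1], [0, 0, -0.031], 45], [[0.26, 0.077, -0.1], [0, 0, -0.031], 45], [[0.26, 0.077, -0.1], [0, 0, -0.031], 45], [[0.26, 0.077, -0.1], [0, 0, -0.031], 45], [[0.26, 0.077, -0.1], [0, 0, -0.031], 45]])

```text
time: 0.9
eef_pos: [504.6, -395.6, 110.1]
ee_rot: [[0.994, 0.112, -0.001], [0.112, -0.994, 0.0], [-0.001, -0.001, -1.0]]
contact_force: [0.6, -0.9, 0.4]
width: 45.5
finger_force: 0.0
```

arm_command(rows=[[[0.01, -0.01, -0.12], [0, 0, 0], 45], [[0, 0, -0.12], [0, 0, 0], 45], [[0, 0, -0.12], [0, 0, 0], 45], [[0, 0, -0.1], [0, 0, 0], 45], [[0, 0, -0.07], [0, 0, 0], 45], [[0, 0, -0.04], [0, 0, 0], 45], [[0, 0, 0], [0, 0, 0], 45]])

```text
time: 1.6
eef_pos: [504.4, -397.9, 25.1]
ee_rot: [[0.994, 0.113, -0.001], [0.113, -0.994, 0.001], [-0.001, -0.001, -1.0]]
contact_force: [-0.1, -0.1, 0.7]
width: 45.0
finger_force: 0.0
```

```bash
python3 - <<'E'
from h import *
s=status.get_obs();print(s["eef_pos"],s["contact_force"])
c=grab("scene");f=c["frame"];cv2.imwrite("pics/s1.png",cv2.resize(f[100:300,120:360],(720,600)))
print(dishes(c))
E
```

```text
[ 504.40699712 -397.87040049   25.08140221] [-0.0980786  -0.0852979   0.66066551]
[([499.5, -340.2], np.float64(59.2), np.float64(42.1), np.int32(523)), ([605.5, -155.0], np.float64(58.3), np.float64(41.5), np.int32(577))]
```

View pics/s1.png

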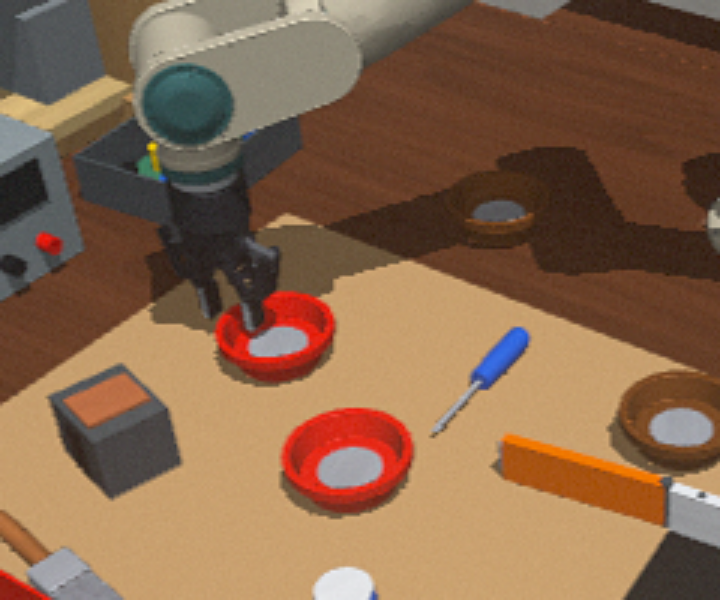

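The fingers straddle the rim of the far dish, at about (235,320) in this crop: one inside and one outside. The other items haven't moved. Next I close on the rim.

arm_command(rows=[[[0, 0, -0.02], [0, 0, 0], 45], [[0, 0, 0], [0, 0, 0], 0], [[0, 0, 0], [0, 0, 0], 0], [[0, 0, 0], [0, 0, 0], 0], [[0, 0, 0], [0, 0, 0], 0], [[0, 0, 0], [0, 0, 0], 0], [[0, 0, 0], [0, 0, 0], 0]])

```text
time: 2.35
eef_pos: [504.9, -398.4, 23.5]
ee_rot: [[0.994, 0.113, 0.001], [0.113, -0.994, -0.001], [0.001, 0.001, -1.0]]
contact_force: [-1.6, 0.4, 4.8]
width: 10.7
finger_force: 57.0
```

arm_command(rows=[[[0, 0, 0.03], [0, 0, 0], 0], [[0, 0, 0.06], [0, 0, 0], 0], [[0, 0, 0.1], [0, 0, 0], 0], [[0, 0, 0.1], [0, 0, 0], 0], [[0, 0, 0.1], [0, 0, 0], 0], [[0, 0, 0.05], [0, 0, 0], 0], [[0, 0, 0], [0, 0, 0], 0]])

```text
time: 3.05
eef_pos: [505.4, -398.7, 91.0]
ee_rot: [[0.994, 0.113, 0.003], [0.113, -0.994, -0.002], [0.002, 0.003, -1.0]]
contact_force: [-1.2, -0.1, -2.5]
width: 9.0
finger_force: 58.1
```

```bash
cat >> h.py <<'E'
def tilt(c,k):
    "plane fit to red dish k's rim hull"
E
python3 - <<'E'
from h import *
s=status.get_obs();print(s["eef_pos"],s["contact_force"],s["width"],s["finger_force"])
for n in("scene","top"):
    c=grab(n);print(n,dishes(c))
    W=pts(c);h=masks(c);H,S=h[...,0],h[...,1]
    m=((H<4)|(H>176))&(S>180)&(np.hypot(W[...,0]-500,W[...,1]+342)<75)
    P=W[m];
    for a in np.arange(0,360,45):
        d=np.array([np.cos(np.radians(a)),np.sin(np.radians(a))]); q=P[((P[:,:2]-[500,-342])@d)>np.hypot(*(P[:,:2]-[500,-342]).T)*0.95]
        if len(q): print(a,np.percentile(q[:,2],95).round(1),end="; ")
    print()
    cv2.imwrite(f"pics/{n}2.png",c["frame"])
E
```

```text
[ 505.40927348 -398.69742868   90.99996315] [-1.24321737 -0.07187456 -2.48030315] 8.953457933613182 58.125072872694545
scene [([500.2, -342.2], np.float64(58.8), np.float64(97.7), np.int32(554)), ([604.1, -155.8], np.float64(57.5), np.float64(41.5), np.int32(567))]
0 99.7; 45 90.7; 90 87.0; 135 90.5; 180 96.2; 225 103.6; 270 106.0; 315 106.5; 
top [([605.7, -158.4], np.float64(58.7), np.float64(42.8), np.int32(1357)), ([500.8, -341.2], np.float64(57.8), np.float64(95.5), np.int32(1274))]
0 99.7; 45 90.8; 90 86.2; 135 88.9; 180 91.5; 225 255.2; 315 105.4;
```

The dish hangs tilted: its front is about 9° low. I'll level it with the wrist, then carry it over the other dish.

arm_command(rows=[[[0, 0, 0.05], [0.052, 0.011, 0], 0], [[0, 0, 0], [0.052, 0.011, 0], 0], [[0, 0, 0], [0.052, 0.01, 0], 0], [[0.1, 0.18, 0], [0, 0, 0], 0], [[0.15, 0.26, 0], [0, 0, 0], 0], [[0.15, 0.26, 0], [0, 0, 0], 0], [[0.15, 0.26, 0], [0, 0, 0], 0], [[0.1, 0.18, 0], [0, 0, 0], 0]])

```text
time: 3.95
eef_pos: [602.9, -224.1, 95.1]
ee_rot: [[0.993, 0.112, -0.035], [0.116, -0.98, 0.164], [-0.016, -0.167, -0.986]]
contact_force: [-0.4, -0.7, -1.9]
width: 9.1
finger_force: 58.3
```

arm_command(rows=[[[0.05, 0.09, 0], [0, 0, 0], 0], [[0, 0, 0], [0, 0, 0], 0], [[0, 0, 0], [0, 0, 0], 0]])

```text
time: 4.25
eef_pos: [609.1, -214.5, 95.7]
ee_rot: [[0.993, 0.109, -0.034], [0.114, -0.98, 0.162], [-0.016, -0.165, -0.986]]
contact_force: [0.9, -0.6, -2.1]
width: 9.2
finger_force: 58.3
```

```bash
cat >> h.py <<'E'
def rim(c,c0,zmin,R=75):
    "top-rim points per bearing: returns centre, plane gradient (deg), z"
    W=pts(c);h=masks(c);H,S,V=h[...,0],h[...,1],h[...,2]
    m=((H<4)|(H>176))&(S>180)&(V>50)&(np.hypot(W[...,0]-c0[0],W[...,1]-c0[1])<R)&(W[...,2]>zmin)&(W[...,2]<zmin+90)
    P=W[m]; 
    for _ in range(4):
        g=np.linalg.lstsq(np.c_[P[:,:2]-c0,np.ones(len(P))],P[:,2],rcond=None)[0]
        r=P[:,2]-np.c_[P[:,:2]-c0,np.ones(len(P))]@g; P=P[r>-3] if (r>-3).sum()>60 else P
    hull=cv2.convexHull(P[:,:2].astype(np.float32))[:,0]; cc,rr=circ(hull)
    return cc.round(1),round(rr,1),np.degrees(g[:2]).round(1),g[2].round(1),len(P)
E
python3 - <<'E'
from h import *
s=status.get_obs();print(s["eef_pos"].round(1),s["contact_force"].round(1),s["width"],np.round(s["qpos"],1))
for n in("scene","top"):
    c=grab(n);print(n,rim(c,np.array([605,-157.]),70)); cv2.imwrite(f"pics/{n}3.png",c["frame"])
f=cv2.imread("pics/scene3.png");cv2.imwrite("pics/s3.png",cv2.resize(f[120:320,150:390],(720,600)))
E
```

```text
[ 609.1 -214.5   95.7] [ 0.9 -0.6 -2.1] 9.178232200490394 [-25.9  31.   62.6   7.5  92.3  57.5]
scene (array([ 604.2, -158.6]), np.float64(60.0), array([-0.3, -1.3]), np.float64(108.9), 283)
top (array([ 603.7, -161.5]), np.float64(58.9), array([-0.9, -1.8]), np.float64(109.9), 516)
```

View pics/s3.png

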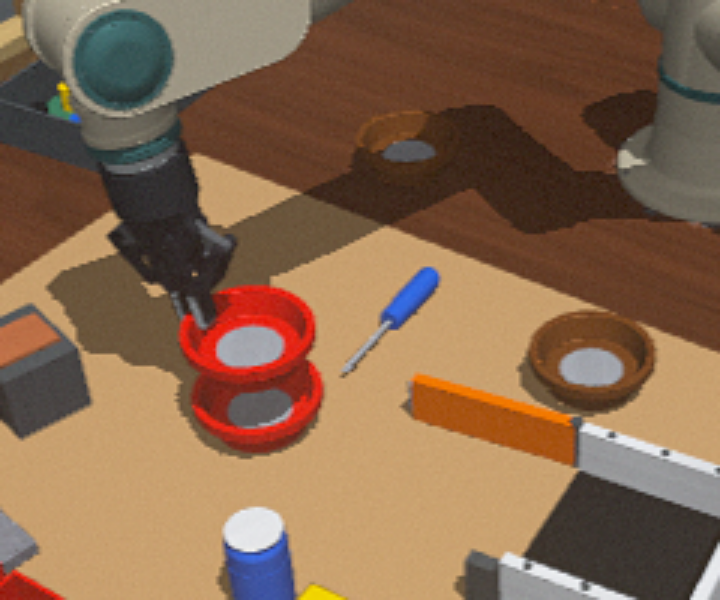

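The held dish is now nearly level, right above the second dish (crop: upper at (248,335), lower at (258,405)). I'll correct about 3 mm and 1.5°, then lower it.

arm_command(rows=[[[0.008, 0.02, 0], [0.025, -0.008, 0], 0], [[0, 0, -0.06], [0, 0, 0], 0], [[0, 0, -0.08], [0, 0, 0], 0], [[0, 0, -0.06], [0, 0, 0], 0], [[0, 0, -0.03], [0, 0, 0], 0], [[0, 0, 0], [0, 0, 0], 0]])

```text
time: 4.95
eef_pos: [610.4, -210.2, 60.3]
ee_rot: [[0.993, 0.111, -0.027], [0.114, -0.975, 0.189], [-0.005, -0.191, -0.982]]
contact_force: [-0.9, 0.2, -2.6]
width: 8.7
finger_force: 58.1
```

```bash
python3 - <<'E'
from h import *
s=status.get_obs();print(s["eef_pos"].round(1),s["contact_force"].round(1),s["moment"].round(2))
for n in("scene","top"):
    c=grab(n);print(n,rim(c,np.array([605,-157.]),50))
E
```

```text
[ 610.4 -210.2   60.3] [-0.9  0.2 -2.6] [-0.26 -0.03  0.06]
scene (array([ 605. , -154.1]), np.float64(60.2), array([-0. , -0.4]), np.float64(75.2), 264)
top (array([ 605. , -157.2]), np.float64(59.0), array([-0.7, -1.2]), np.float64(77.6), 453)
```

arm_command(rows=[[[0.002, -0.008, -0.03], [0, 0, 0], 0], [[0, 0, -0.03], [0, 0, 0], 0], [[0, 0, -0.02], [0, 0, 0], 0], [[0, 0, -0.01], [0, 0, 0], 0], [[0, 0, -0.01], [0, 0, 0], 0], [[0, 0, 0], [0, 0, 0], 0]])

```text
time: 5.65
eef_pos: [611.2, -211.7, 46.6]
ee_rot: [[0.993, 0.112, -0.025], [0.114, -0.975, 0.188], [-0.004, -0.19, -0.982]]
contact_force: [-0.1, -0.3, -2.0]
width: 9.2
finger_force: 58.2
```

```bash
python3 - <<'E'
from h import *
s=status.get_obs();print(s["eef_pos"].round(1),s["contact_force"].round(1),s["moment"].round(2))
for n in("scene","top"):
    c=grab(n);print(n,rim(c,np.array([605,-157.]),45))
E
```

```text
[ 611.2 -211.7   46.6] [-0.1 -0.3 -2. ] [-0.27 -0.08 -0.03]
scene (array([ 606. , -156.1]), np.float64(59.9), array([-0.1, -0.4]), np.float64(61.6), 255)
top (array([ 605.7, -158.2]), np.float64(58.4), array([-1.5, -3.8]), np.float64(65.1), 324)
```

arm_command(rows=[[[0, 0, -0.013], [0, 0, 0], 0], [[0, 0, -0.007], [0, 0, 0], 0], [[0, 0, 0], [0, 0, 0], 0], [[0, 0, 0], [0, 0, 0], 30], [[0, 0, 0], [0, 0, 0], 30], [[0, 0, 0], [0, 0, 0], 30], [[0, 0, 0], [0, 0, 0], 30]])

```text
time: 6.45
eef_pos: [611.4, -211.8, 44.1]
ee_rot: [[0.993, 0.112, -0.025], [0.114, -0.975, 0.188], [-0.003, -0.19, -0.982]]
contact_force: [-0.2, -0.6, 0.2]
width: 30.1
finger_force: 0.0
```

```bash
python3 - <<'E'
from h import *
s=status.get_obs();print(s["eef_pos"].round(1),s["contact_force"].round(1),s["width"])
for n in("scene","top"):
    c=grab(n);print(n,rim(c,np.array([605,-157.]),45),dishes(c));cv2.imwrite(f"pics/{n}4.png",c["frame"])
E
```

```text
[ 611.4 -211.8   44.1] [-0.2 -0.6  0.2] 30.129472667984082
scene (array([ 606.3, -155.7]), np.float64(59.4), array([0.4, 0.1]), np.float64(55.7), 249) [([605.2, -155.9], np.float64(58.5), np.float64(57.2), np.int32(616))]
top (array([ 605.7, -158. ]), np.float64(58.6), array([-0.3, -0.7]), np.float64(57.1), 441) [([602.0, -155.8], np.float64(55.3), np.float64(58.6), np.int32(1008))]
```

The dishes are nested: the top rim is level at about 56 mm. Now I raise the gripper, level it, and turn it 90° so the open fingers form a cradle behind the stack. I'm also checking the dock pose.

arm_command(rows=[[[0, 0, 0.12], [0, 0, 0], 30], [[0, 0, 0.2], [0, 0, 0], 30], [[0, 0, 0.2], [0, 0, 0], 30], [[0, -0.05, 0.1], [-0.09, -0.012, 0], 30], [[0, -0.05, 0], [-0.091, -0.012, 0], 50], [[0, -0.05, 0], [0, 0, 0.136], 85], [[0, -0.05, 0], [0, 0, 0.136], 85], [[0.03, -0.03, 0], [0, 0, 0.136], 85]])

```text
time: 7.35
eef_pos: [615.5, -246.6, 137.1]
ee_rot: [[0.854, 0.52, -0.0], [0.52, -0.854, -0.0], [-0.0, 0.0, -1.0]]
contact_force: [-0.2, -0.8, 1.1]
width: 84.6
finger_force: 0.0
```

arm_command(rows=[[[0, 0, 0], [0, 0, 0.136], 85], [[0, 0, 0], [0, 0, 0.136], 85], [[0, 0, 0], [0, 0, 0.136], 85], [[0, 0, 0], [0, 0, 0.136], 85], [[0, 0, 0], [0, 0, 0.136], 85], [[0, 0, 0], [0, 0, 0.136], 85], [[0, 0, 0], [0, 0, 0.136], 85], [[0, 0, 0], [0, 0, 0.136], 85]])

```text
time: 8.15
eef_pos: [615.7, -246.2, 136.9]
ee_rot: [[-0.116, 0.993, 0.0], [0.993, 0.116, -0.0], [-0.0, 0.0, -1.0]]
contact_force: [0.2, -0.1, 0.0]
width: 84.7
finger_force: 0.0
```

```bash
cat >> h.py <<'E'
xh=np.array([-.113,.9936]); yh=np.array([-.9936,-.113]); O=np.array([573,210.])
def dk(p): d=np.asarray(p)[...,:2]-O; return np.stack([d@xh,d@yh],-1)
E
python3 - <<'E'
from h import *
s=status.get_obs();print(s["eef_pos"].round(1),s["contact_force"].round(1),s["width"],s["ee_rot"].round(3).tolist(),np.round(s["qpos"],1))
for n in("top","scene"):
    c=grab(n); print(rim(c,np.array([605,-157.]),45))
    c=dict(np.load(n+"0.npz"));W=pts(c);D=dk(W);S=masks(c)[...,1]
    m=(W[...,2]>44)&(W[...,2]<57)&(abs(D[...,0])<110)&(abs(D[...,1])<115)
    def rg(sel,k): v=D[m&sel][:,k]; return np.percentile(v,[2,98]).round(1),len(v)
    X,Y=D[...,0],D[...,1]
    for a in(-50,0,50): print(n,"+y wall at x",a,rg((abs(X-a)<20)&(Y>40)&(Y<100),1),"-y",rg((abs(X-a)<20)&(Y<-40)&(Y>-100),1))
    for a in(-50,0,50): print(n,"back wall at y",a,rg((abs(Y-a)<20)&(X>40),0))
    print("gate",dk(cv2.boxPoints(cv2.minAreaRect(gate(c)[:,:2].astype(np.float32)))).round(1).tolist())
E
```

```text
[ 615.7 -246.2  136.9] [ 0.2 -0.1  0. ] 84.67758104090484 [[-0.116, 0.993, 0.0], [0.993, 0.116, -0.0], [-0.0, 0.0, -1.0]] [-25.   27.8  61.6  -0.   90.6 -31.6]
(array([ 605.9, -158.1]), np.float64(58.6), array([0. , 0.1]), np.float64(56.4), 513)
top +y wall at x -50 (array([78.5, 89.9]), 116) -y (array([-89.9, -77.5]), 121)
top +y wall at x 0 (array([78.3, 90. ]), 116) -y (array([-89.9, -77. ]), 124)
top +y wall at x 50 (array([78., 90.]), 111) -y (array([-90. , -77.6]), 118)
top back wall at y -50 (array([76.7, 89.1]), 119)
top back wall at y 0 (array([77.2, 89.4]), 120)
top back wall at y 50 (array([76.9, 89.3]), 128)
gate [[-90.6, 91.5], [-243.4, 83.2], [-242.7, 71.3], [-90.0, 79.7]]
(array([ 606.2, -156.1]), np.float64(59.4), array([0.3, 0.6]), np.float64(55.7), 260)
scene +y wall at x -50 (array([74.7, 88.8]), 68) -y (array([-93.6, -77.8]), 90)
scene +y wall at x 0 (array([74.4, 90.2]), 75) -y (array([-92.3, -77.9]), 96)
scene +y wall at x 50 (array([74. , 91.1]), 81) -y (array([-92.5, -78.4]), 95)
scene back wall at y -50 (array([79.6, 91.6]), 73)
scene back wall at y 0 (array([79.5, 91.9]), 69)
scene back wall at y 50 (array([80.4, 92.5]), 60)
gate [[-84.0, 95.3], [-238.4, 86.8], [-237.4, 67.4], [-82.9, 75.8]]
```

arm_command(rows=[[[0, 0, -0.15], [0, 0, 0], 85.4], [[0, 0, -0.2], [0, 0, 0], 85.4], [[0, 0, -0.2], [0, 0, 0], 85.4], [[0, 0, -0.18], [0, 0, 0], 85.4], [[0, 0, -0.1], [0, 0, 0], 85.4], [[0, 0, -0.03], [0, 0, 0], 85.4], [[0, 0, 0], [0, 0, 0], 85.4]])

```text
time: 8.95
eef_pos: [615.9, -246.3, 8.1]
ee_rot: [[-0.109, 0.994, 0.0], [0.994, 0.109, -0.0], [-0.0, 0.0, -1.0]]
contact_force: [-0.8, -0.8, 1.0]
width: 85.4
finger_force: 0.0
```

arm_command(rows=[[[-0.007, 0.06, 0], [0, 0, 0], 85.4], [[-0.007, 0.06, 0], [0, 0, 0], 85.4], [[-0.007, 0.06, 0], [0, 0, 0], 85.4], [[-0.005, 0.04, 0], [0, 0, 0], 85.4], [[0.006, 0.04, 0], [0, 0, 0], 85.4], [[0.006, 0.06, 0], [0, 0, 0], 85.4], [[0.006, 0.06, 0], [0, 0, 0], 85.4], [[0, 0, 0], [0, 0, 0], 85.4]])

```text
time: 9.75
eef_pos: [615.0, -187.9, 8.1]
ee_rot: [[-0.111, 0.994, 0.001], [0.994, 0.111, 0.0], [0.0, 0.001, -1.0]]
contact_force: [0.9, -0.6, 0.1]
width: 85.4
finger_force: 0.3
```

```bash
python3 - <<'E'
from h import *
s=status.get_obs();p=s["eef_pos"];print(p.round(1),dk(p).round(1),s["contact_force"].round(1),s["width"])
for n in("scene","top"):
    c=grab(n);r=rim(c,np.array([605,-140.]),45,90);print(n,r,dk(r[0]).round(1))
f=c["frame"];cv2.imwrite("pics/t5.png",f[100:320,180:560])
E
```

```text
[ 615.  -187.9    8.1] [-400.1    3.2] [ 0.9 -0.6  0.1] 85.367970942702
scene (array([ 609. , -131.1]), np.float64(59.6), array([0.3, 0.5]), np.float64(55.9), 251) [-343.     2.8]
top (array([ 608.3, -132.9]), np.float64(57.6), array([ -3.4, -10. ]), np.float64(65.6), 235) [-344.7    3.7]
```

View pics/t5.png

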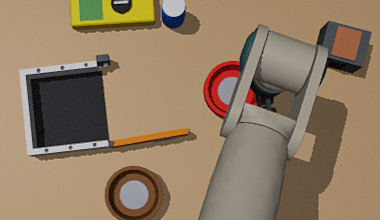

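The stack sits in the finger cradle at crop (228,90) and slides level. The gate mouth lies ahead at (110,100) to (190,130), and the gate hasn't moved. I keep sliding.

arm_command(rows=[[[0, 0.067, 0], [0, 0, 0], 85.4], [[0, 0.067, 0], [0, 0, 0], 85.4], [[0, 0.067, 0], [0, 0, 0], 85.4], [[0, 0.067, 0], [0, 0, 0], 85.4], [[-0.0075, 0.066, 0], [0, 0, 0], 85.4], [[-0.0075, 0.066, 0], [0, 0, 0], 85.4], [[-0.0075, 0.066, 0], [0, 0, 0], 85.4], [[-0.0075, 0.066, 0], [0, 0, 0], 85.4]])

```text
time: 10.65
eef_pos: [609.8, -108.5, 7.7]
ee_rot: [[-0.11, 0.994, -0.0], [0.994, 0.11, 0.0], [0.0, -0.0, -1.0]]
contact_force: [0.4, -2.3, -0.2]
width: 85.4
finger_force: 1.4
```

```bash
cat > st.py <<'E'
from h import *
import sys
s=status.get_obs();p=s["eef_pos"];print(p.round(1),dk(p).round(1),s["contact_force"].round(1))
g=p[:2]+56*xh
for n in("scene","top"):
    c=grab(n);r=rim(c,g,45,80);print(n,r,dk(r[0]).round(1)); G=gate(c);print("gate",dk(cv2.boxPoints(cv2.minAreaRect(G[:,:2].astype(np.float32)))).round(1).tolist())
E
python3 st.py
```

```text
[ 609.8 -108.5    7.7] [-320.6   -0.6] [ 0.4 -2.3 -0.2]
scene (array([603.4, -52.7]), np.float64(59.9), array([0. , 0.2]), np.float64(55.7), 300) [-264.5   -0.5]
gate [[-84.5, 95.0], [-242.2, 84.0], [-241.0, 66.1], [-83.3, 77.1]]
top (array([602.3, -50. ]), np.float64(55.7), array([ -2. , -14.3]), np.float64(67.5), 192) [-261.6    0.3]
gate [[-90.1, 91.4], [-233.5, 83.0], [-232.9, 71.6], [-89.5, 80.0]]
```

arm_command(rows=[[[-0.0055, 0.066, 0], [0, 0, 0], 85.4], [[-0.0055, 0.066, 0], [0, 0, 0], 85.4], [[-0.0055, 0.066, 0], [0, 0, 0], 85.4], [[-0.0055, 0.066, 0], [0, 0, 0], 85.4], [[-0.0055, 0.066, 0], [0, 0, 0], 85.4], [[-0.0055, 0.066, 0], [0, 0, 0], 85.4], [[-0.0055, 0.066, 0], [0, 0, 0], 85.4], [[-0.0055, 0.066, 0], [0, 0, 0], 85.4]])

```text
time: 11.55
eef_pos: [603.3, -29.4, 7.8]
ee_rot: [[-0.11, 0.994, 0.0], [0.994, 0.11, -0.0], [-0.0, 0.0, -1.0]]
contact_force: [-0.0, -2.6, 0.5]
width: 85.3
finger_force: 1.6
```

```bash
python3 st.py
```

```text
[603.3 -29.4   7.8] [-241.3   -3.1] [-0.  -2.6  0.5]
scene (array([597.5,  26.3]), np.float64(59.4), array([0. , 0.5]), np.float64(55.4), 299) [-185.3   -3.6]
gate [[-83.7, 93.1], [-240.3, 87.2], [-239.5, 66.2], [-82.9, 72.1]]
top (array([595.6,  27.8]), np.float64(56.3), array([ -0.9, -19. ]), np.float64(71.9), 163) [-183.6   -1.9]
gate [[-90.3, 91.3], [-148.2, 87.4], [-147.5, 76.5], [-89.5, 80.4]]
```

arm_command(rows=[[[-0.0075, 0.066, 0], [0, 0, 0], 85.4], [[-0.0075, 0.066, 0], [0, 0, 0], 85.4], [[-0.0075, 0.066, 0], [0, 0, 0], 85.4], [[-0.0075, 0.066, 0], [0, 0, 0], 85.4], [[-0.0075, 0.066, 0], [0, 0, 0], 85.4], [[-0.0075, 0.066, 0], [0, 0, 0], 85.4], [[-0.0075, 0.066, 0], [0, 0, 0], 85.4], [[-0.0075, 0.066, 0], [0, 0, 0], 85.4]])

```text
time: 12.45
eef_pos: [594.3, 49.8, 7.8]
ee_rot: [[-0.11, 0.994, 0.0], [0.994, 0.11, -0.0], [-0.0, 0.0, -1.0]]
contact_force: [1.0, -1.3, -0.1]
width: 85.3
finger_force: 1.8
```

```bash
python3 st.py
```

```text
[594.3  49.8   7.8] [-161.6   -3.1] [ 1.  -1.3 -0.1]
scene (array([588. , 105.6]), np.float64(59.6), array([0.4, 0.3]), np.float64(55.4), 327) [-105.4   -3.1]
gate [[-83.9, 94.8], [-158.7, 90.6], [-157.6, 71.3], [-82.8, 75.4]]
top (array([586.7, 105.3]), np.float64(57.7), array([ 0.6, -1.4]), np.float64(57.6), 208) [-105.6   -1.8]Traceback (most recent call last):
  File "st.py", line 6, in <module>
    c=grab(n);r=rim(c,g,45,80);print(n,r,dk(r[0]).round(1)); G=gate(c);print("gate",dk(cv2.boxPoints(cv2.minAreaRect(G[:,:2].astype(np.float32)))).round(1).tolist())
                                                               ~~~~^^^
  File "h.py", line 29, in gate
    i=1+np.argmax(st[1:,4]); return W[L==i]
        ~~~~~~~~~^^^^^^^^^^
    return _wrapfunc(a, 'argmax', axis=axis, out=out, **kwds)
    return bound(*args, **kwds)
ValueError: attempt to get argmax of an empty sequence
```

arm_command(rows=[[[-0.0075, 0.066, 0], [0, 0, 0], 85.4], [[-0.0075, 0.066, 0], [0, 0, 0], 85.4], [[-0.0075, 0.066, 0], [0, 0, 0], 85.4], [[-0.0075, 0.066, 0], [0, 0, 0], 85.4], [[-0.0075, 0.066, 0], [0, 0, 0], 85.4], [[-0.0075, 0.066, 0], [0, 0, 0], 85.4], [[-0.0075, 0.066, 0], [0, 0, 0], 85.4], [[-0.0075, 0.066, 0], [0, 0, 0], 85.4]])

```text
time: 13.35
eef_pos: [585.3, 129.0, 7.8]
ee_rot: [[-0.11, 0.994, 0.0], [0.994, 0.11, -0.0], [-0.0, 0.0, -1.0]]
contact_force: [0.3, -2.9, -0.1]
width: 85.4
finger_force: 1.7
```

arm_command(rows=[[[-0.006, 0.055, 0], [0, 0, 0], 85.4], [[-0.006, 0.055, 0], [0, 0, 0], 85.4], [[-0.005, 0.04, 0], [0, 0, 0], 85.4], [[-0.003, 0.025, 0], [0, 0, 0], 85.4], [[-0.001, 0.013, 0], [0, 0, 0], 85.4], [[0, 0, 0], [0, 0, 0], 85.4], [[0, 0, 0], [0, 0, 0], 85.4]])

```text
time: 14.05
eef_pos: [582.3, 156.5, 7.8]
ee_rot: [[-0.11, 0.994, 0.0], [0.994, 0.11, 0.0], [0.0, 0.0, -1.0]]
contact_force: [0.4, 0.1, 0.8]
width: 85.3
finger_force: 0.0
```

```bash
python3 st.py 2>&1 | grep -v -i -E "file|error|\^"
```

```text
[582.3 156.5   7.8] [-54.2  -3.2] [0.4 0.1 0.8]
scene (array([576. , 212.8]), np.float64(59.5), array([0.2, 0.4]), np.float64(55.8), 333) [ 2.4 -3.3]
gate [[-222.9, 83.2], [-242.2, 82.5], [-241.7, 69.1], [-222.4, 69.8]]
top (array([573.3, 209.7]), np.float64(57.8), array([12.3, -7.2]), np.float64(66.4), 67) [-0.3 -0.3]
gate [[-222.9, 83.6], [-243.1, 82.3], [-242.4, 71.3], [-222.1, 72.6]]
```

The stack is in the dock at about (+2, -3) mm, level. I back off, raise, close the fingers, and go round to the gate's outer face.

arm_command(rows=[[[0.006, -0.05, 0], [0, 0, 0], 85.4], [[0.014, -0.125, 0], [0, 0, 0], 85.4], [[0.014, -0.125, 0], [0, 0, 0], 85.4], [[0, 0, 0.25], [0, 0, 0], 85.4], [[0, 0, 0.25], [0, 0, 0], 60], [[0, 0, 0.25], [0, 0, 0], 20]])

```text
time: 14.75
eef_pos: [587.2, 110.5, 121.6]
ee_rot: [[-0.109, 0.994, -0.0], [0.994, 0.109, -0.0], [-0.0, -0.0, -1.0]]
contact_force: [1.2, -0.3, -0.3]
width: 59.0
finger_force: 0.0
```

arm_command(rows=[[[-0.149, -0.174, 0], [0, 0, 0], 0], [[-0.149, -0.174, 0], [0, 0, 0], 0], [[-0.149, -0.174, 0], [0, 0, 0], 0], [[-0.149, -0.174, 0], [0, 0, 0], 0], [[-0.149, -0.174, 0], [0, 0, 0], 0], [[0, 0, 0], [0, 0, 0], 0]])

```text
time: 15.35
eef_pos: [473.8, -21.7, 120.3]
ee_rot: [[-0.107, 0.994, -0.0], [0.994, 0.107, -0.001], [-0.001, -0.0, -1.0]]
contact_force: [-0.4, 0.8, -0.0]
width: 0.1
finger_force: 0.0
```

```bash
python3 - <<'E'
from h import *
s=status.get_obs();p=s["eef_pos"];print(p.round(1),dk(p).round(1),s["contact_force"].round(1),s["width"])
g=O
for n in("scene","top"):
    c=grab(n);r=rim(c,g,45,80);print(n,r,dk(r[0]).round(1)); G=gate(c);print("gate",dk(cv2.boxPoints(cv2.minAreaRect(G[:,:2].astype(np.float32)))).round(1).tolist())
def tcp(th,s,n): 
    d=np.array([-84,86.])+s*np.array([-np.sin(th),-np.cos(th)])+n*np.array([-np.cos(th),np.sin(th)])
    return O+d[0]*xh+d[1]*yh
w=[tcp(1.51,130,45),tcp(1.51,130,22)]+[tcp(t,130,20) for t in np.arange(1.4,0.19,-0.1)]+[tcp(.1,130,20)]+[tcp(0,130,17)]
w=np.array(w); print(w[0].round(1)); print(np.c_[np.diff(w,axis=0)/150,w[1:]].round(3).tolist())
E
```

```text
[473.8 -21.7 120.3] [-219.   124.8] [-0.4  0.8 -0. ] 0.14871331599641618
scene (array([576.3, 212.1]), np.float64(59.6), array([0.3, 0.2]), np.float64(55.7), 380) [ 1.7 -3.5]
gate [[-84.1, 95.8], [-240.8, 86.5], [-239.6, 66.1], [-82.9, 75.5]]
top (array([574.7, 208.4]), np.float64(59.5), array([ 0. , -0.4]), np.float64(56.5), 577) [-1.8 -1.5]
gate [[-90.3, 90.7], [-139.6, 87.7], [-139.0, 77.2], [-89.7, 80.2]]
[475.2 -19. ]
[[0.151, 0.027, 497.886, -15.027], [0.109, 0.01, 514.274, -13.577], [0.086, 0.016, 527.206, -11.205], [0.084, 0.024, 539.837, -7.554], [0.081, 0.033, 552.039, -2.661], [0.078, 0.041, 563.693, 3.427], [0.073, 0.048, 574.68, 10.647], [0.068, 0.055, 584.892, 18.929], [0.062, 0.062, 594.226, 28.188], [0.056, 0.068, 602.589, 38.333], [0.049, 0.073, 609.897, 49.262], [0.041, 0.077, 616.078, 60.866], [0.033, 0.081, 621.069, 73.029], [0.025, 0.084, 624.821, 85.63], [0.017, 0.086, 627.296, 98.543], [0.006, 0.107, 628.131, 114.618]]
```

arm_command(rows=[[[0.01, 0.018, -0.15], [0, 0, 0], 0], [[0, 0, -0.2], [0, 0, 0], 0], [[0, 0, -0.18], [0, 0, 0], 0], [[0, 0, -0.12], [0, 0, 0], 0], [[0.05, 0.01, 0], [0, 0, 0], 0], [[0.06, 0.01, 0], [0, 0, 0], 0], [[0.06, 0.01, 0], [0, 0, 0], 0], [[0.08, 0.01, 0], [0, 0, 0], 0]])

```text
time: 16.25
eef_pos: [516.4, -10.1, 24.2]
ee_rot: [[-0.11, 0.994, 0.002], [0.994, 0.11, -0.0], [-0.0, 0.002, -1.0]]
contact_force: [-0.7, 0.6, -0.3]
width: 0.1
finger_force: 0.3
```

arm_command(rows=[[[0.086, 0.016, 0], [0, 0, 0], 0], [[0.084, 0.024, 0], [0, 0, 0], 0], [[0.081, 0.033, 0], [0, 0, 0], 0], [[0.078, 0.041, 0], [0, 0, 0], 0], [[0.073, 0.048, 0], [0, 0, 0], 0], [[0.068, 0.055, 0], [0, 0, 0], 0]])

```text
time: 16.85
eef_pos: [587.1, 22.5, 24.2]
ee_rot: [[-0.11, 0.994, 0.002], [0.994, 0.11, -0.0], [-0.0, 0.002, -1.0]]
contact_force: [-1.6, -0.5, -0.4]
width: 0.2
finger_force: 0.2
```

```bash
cat > g.py <<'E'
from h import *
s=status.get_obs();p=s["eef_pos"];print(p.round(1),dk(p).round(1),s["contact_force"].round(1))
for n in("scene","top"):
    c=grab(n);r=rim(c,O,45,80);print(n,dk(r[0]).round(1))
    try: G=gate(c);print("gate",len(G),dk(cv2.boxPoints(cv2.minAreaRect(G[:,:2].astype(np.float32)))).round(1).tolist())
    except Exception: print("no gate")
    cv2.imwrite(f"pics/{n}_g.png",c["frame"])
E
python3 g.py
```

```text
[587.1  22.5  24.2] [-187.8    7.2] [-1.6 -0.5 -0.4]
scene [ 2. -3.]
gate 247 [[-88.7, 90.7], [-179.5, -4.2], [-167.0, -16.1], [-76.3, 78.7]]
top [-1.6 -1.7]
gate 89 [[-130.5, 43.4], [-157.5, 15.1], [-149.5, 7.5], [-122.5, 35.7]]
```

arm_command(rows=[[[0.048, 0.05, 0], [0, 0, 0], 0], [[0.055, 0.065, 0], [0, 0, 0], 0], [[0.049, 0.073, 0], [0, 0, 0], 0], [[0.041, 0.077, 0], [0, 0, 0], 0], [[0.033, 0.08, 0], [0, 0, 0], 0], [[0.025, 0.075, 0], [0, 0, 0], 0], [[0.015, 0.05, 0], [0, 0, 0], 0]])

```text
time: 17.65
eef_pos: [625.3, 94.0, 22.8]
ee_rot: [[-0.111, 0.994, 0.0], [0.994, 0.111, 0.0], [-0.0, 0.0, -1.0]]
contact_force: [-0.9, 0.1, -0.5]
width: -0.1
finger_force: 0.2
```

```bash
python3 g.py
```

```text
[625.3  94.   22.8] [-121.2  -38.8] [-0.9  0.1 -0.5]
scene [ 1.8 -3.6]
gate 168 [[-89.9, 83.4], [-104.5, -14.2], [-89.5, -16.5], [-75.0, 81.2]]
top [-1.6 -1.7]
gate 71 [[-90.5, 10.3], [-101.7, 11.4], [-104.2, -14.7], [-93.1, -15.8]]
```

arm_command(rows=[[[-0.003, 0.03, 0], [0, 0, 0], 0], [[-0.003, 0.03, 0], [0, 0, 0], 0], [[-0.003, 0.03, 0], [0, 0, 0], 0], [[-0.002, 0.02, 0], [0, 0, 0], 0], [[-0.002, 0.02, 0], [0, 0, 0], 0], [[0, 0, 0], [0, 0, 0], 0]])

```text
time: 18.35
eef_pos: [623.1, 112.0, 22.9]
ee_rot: [[-0.109, 0.994, 0.0], [0.994, 0.109, -0.0], [-0.0, 0.0, -1.0]]
contact_force: [0.5, -0.3, -0.8]
width: 0.3
finger_force: 0.0
```

```bash
python3 g.py
```

```text
[623.1 112.   22.9] [-103.1  -38.7] [ 0.5 -0.3 -0.8]
scene [ 2. -4.]
gate 142 [[-74.0, 83.1], [-86.6, 83.5], [-89.8, -16.8], [-77.2, -17.2]]
top [-1.6 -1.8]
gate 40 [[-78.5, 11.3], [-84.6, 12.0], [-87.4, -16.0], [-81.3, -16.7]]
```

arm_command(rows=[[[-0.002, 0.013, 0], [0, 0, 0], 0], [[-0.001, 0.013, 0], [0, 0, 0], 0], [[0, 0, 0], [0, 0, 0], 0]])

```text
time: 18.75
eef_pos: [622.7, 114.7, 22.9]
ee_rot: [[-0.109, 0.994, 0.0], [0.994, 0.109, -0.003], [-0.003, -0.0, -1.0]]
contact_force: [1.0, -6.6, 0.1]
width: 0.0
finger_force: 3.3
```

arm_command(rows=[[[-0.001, 0.013, 0], [0, 0, 0], 0], [[0, 0, 0], [0, 0, 0], 0]])

```text
time: 18.95
eef_pos: [622.8, 114.8, 22.9]
ee_rot: [[-0.108, 0.994, 0.0], [0.994, 0.108, -0.005], [-0.005, -0.0, -1.0]]
contact_force: [-0.2, -14.3, 1.8]
width: 0.2
finger_force: 6.7
```

The gate is at a hard stop: 14 N with no further travel. I back off and look.

arm_command(rows=[[[0.003, -0.03, 0], [0, 0, 0], 0], [[0.01, -0.1, 0], [0, 0, 0], 0], [[0.02, -0.2, 0], [0, 0, 0], 0], [[0, -0.1, 0.2], [0, 0, 0], 0], [[-0.2, -0.2, 0.2], [0, 0, 0], 0], [[-0.2, -0.2, 0.15], [0, 0, 0], 0], [[-0.2, -0.2, 0.1], [0, 0, 0], 0], [[-0.1, -0.1, 0], [0, 0, 0], 0]])

```text
time: 19.75
eef_pos: [523.0, -52.7, 122.1]
ee_rot: [[-0.108, 0.994, 0.005], [0.994, 0.108, -0.001], [-0.002, 0.004, -1.0]]
contact_force: [0.4, 1.2, -0.3]
width: 0.0
finger_force: 0.0
```

```bash
python3 g.py; python3 - <<'E'
import cv2
f=cv2.imread("pics/top_g.png");cv2.imwrite("pics/t9.png",cv2.resize(f[130:280,160:360],(800,600)))
E
```

```text
[523.  -52.7 122.1] [-255.4   79.4] [ 0.4  1.2 -0.3]
scene [ 1.7 -3.5]
gate 144 [[-76.0, 79.9], [-87.8, 79.8], [-86.3, -17.1], [-74.4, -16.9]]
top [-1.5 -1.8]
gate 250 [[-78.7, 79.5], [-90.1, 79.4], [-89.9, -17.7], [-78.4, -17.7]]
```

View pics/t9.png

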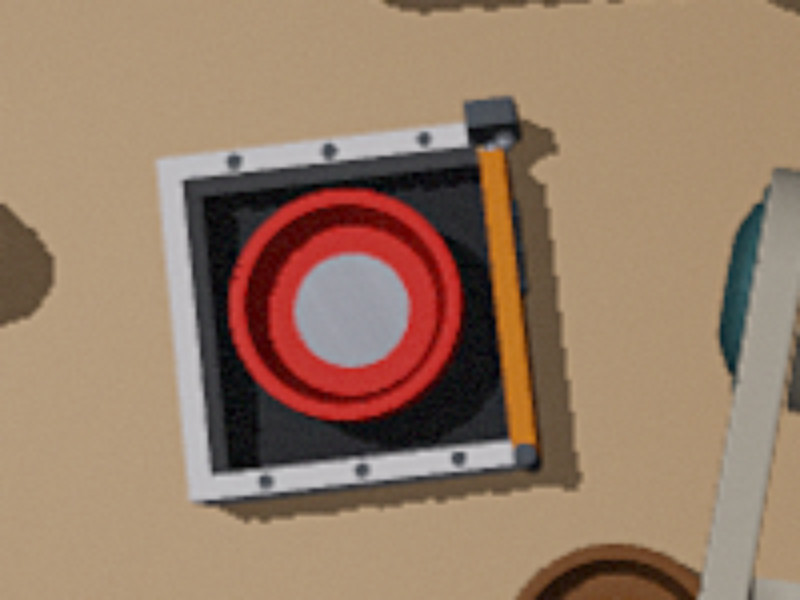

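The gate is shut: it runs parallel to the dock's gateway, from (525,455) to (490,150) in the crop, with its free edge at the catch post. The nested stack sits in the dock at (348,305). I'm handing it in.

```bash
python3 -c "
from workcell import order; print(order.close_job())"
```

```text
the job is handed in; nothing more can be done
None
```

Job handed in: the two red dishes are nested, were slid along the bench into the dock, and the gate is shut on its catch; my last measurements met the placing limits, but the hand-in returned no verdict.

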